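# Click the lunch box lid shut all the way round

### The job

Press down the four raised rim lips of the larger food box's lid, one side after another all the way round, until every one has snapped fully home, level with the lid's corners; only press, do not lift the box or shove it from its place. Leave the smaller food box's lips standing up, and everything else on the desk where it is.

Things in the scene. Friction and masses are not known exactly. Their poses are not given: they have to be found in the camera images.
- lunch_box: The larger food box: grey base, lid with white rim and grey sunken panel, 136 (its x) x 184 (its y) mm over the lid, 66 mm high; origin at the centre of its underside, z up. Loose, full, about 0.8 kg. The lid is laid on; its 24 mm wide rim is four hinged lips, one per side, between fixed corner blocks (24 x 24 mm, top 66 mm above the desk); the panel is 4 mm down.
- lip_front (a joint): Rim lip on the box's -x side, a 134 x 24 mm strip hinged along its inner edge, rad: 0 = fully up (tilted 0.36, outer edge 8 mm above flush), 0.36 = clicked home, its top level with the corner blocks. A stiff snap fit: about 7 N down near its outer edge moves it (13 N at mid-width), it has no spring and stays wherever it is left, so press it right down to its stop. Starts up or partly down (0 to 0.16).
- lip_front_edge (a point): Point on the top face of the -x lip, mid-length, 6 mm in from its outer edge; it moves with the lip (62 mm from the box's centre line; 72 mm above the desk when fully up, 66 mm when shut).
- lip_back (a joint): Rim lip on the box's +x side, a 134 x 24 mm strip hinged along its inner edge, rad: 0 = fully up (tilted 0.36, outer edge 8 mm above flush), 0.36 = clicked home, its top level with the corner blocks. A stiff snap fit: about 7 N down near its outer edge moves it (13 N at mid-width), it has no spring and stays wherever it is left, so press it right down to its stop. Starts up or partly down (0 to 0.16).
- lip_back_edge (a point): Point on the top face of the +x lip, mid-length, 6 mm in from its outer edge; it moves with the lip (62 mm from the box's centre line; 72 mm above the desk when fully up, 66 mm when shut).
- lip_left (a joint): Rim lip on the box's +y side, a 86 x 24 mm strip hinged along its inner edge, rad: 0 = fully up (tilted 0.36, outer edge 8 mm above flush), 0.36 = clicked home, its top level with the corner blocks. A stiff snap fit: about 7 N down near its outer edge moves it (13 N at mid-width), it has no spring and stays wherever it is left, so press it right down to its stop. Starts up or partly down (0 to 0.16).
- lip_left_edge (a point): Point on the top face of the +y lip, mid-length, 6 mm in from its outer edge; it moves with the lip (86 mm from the box's centre line; 72 mm above the desk when fully up, 66 mm when shut).
- lip_right (a joint): Rim lip on the box's -y side, a 86 x 24 mm strip hinged along its inner edge, rad: 0 = fully up (tilted 0.36, outer edge 8 mm above flush), 0.36 = clicked home, its top level with the corner blocks. A stiff snap fit: about 7 N down near its outer edge moves it (13 N at mid-width), it has no spring and stays wherever it is left, so press it right down to its stop. Starts up or partly down (0 to 0.16).
- lip_right_edge (a point): Point on the top face of the -y lip, mid-length, 6 mm in from its outer edge; it moves with the lip (86 mm from the box's centre line; 72 mm above the desk when fully up, 66 mm when shut).
- snack_box: The smaller food box of the same make and colours, 100 (x) x 116 (y) mm over the lid, 50 mm high (58 mm with lips up), loose, about 0.45 kg; origin at the centre of its underside. Its four lips stand up and are to stay so.
- snack_front (a joint): Lip on the snack box's -x side, rad: 0 = up, 0.36 = shut, as stiff as the large box's.
- snack_back (a joint): Lip on the snack box's +x side, rad: 0 = up, 0.36 = shut, as stiff as the large box's.
- snack_left (a joint): Lip on the snack box's +y side, rad: 0 = up, 0.36 = shut, as stiff as the large box's.
- snack_right (a joint): Lip on the snack box's -y side, rad: 0 = up, 0.36 = shut, as stiff as the large box's.
- mug: White ceramic mug, 76 mm across, 85 mm high, origin under its centre; bystander.
- bottle: Closed amber bottle, 62 mm across, 190 mm high, origin under its centre; bystander left of the boxes.
- jar: White jar, 52 mm across, 75 mm high, origin under its centre; bystander.
- tin: Small round aluminium tin, 44 mm across, 26 mm high, origin under its centre; bystander, may stand between the boxes' far sides.
- eraser: White eraser, 22 x 45 x 13 mm, origin under its centre; bystander, on the robot's side of the boxes.
- spoon: Steel spoon lying on the desk, along its x; about 0.2 m long, bystander beyond the boxes.
- mouse: Black computer mouse, 100 x 58 mm, 33 mm high, origin under its centre; bystander right of the boxes.
There are look-alikes about, which are no part of the job. Leave any orange or yellow look-alike of the lunch_box alone. Leave any purple look-alike of the snack_box alone.

How it is judged:
By the outcome, as a careful person would: the job done as asked, in the order asked, and still so for the second after the job is handed in, with the robot touching nothing.
It also fails if it takes over 45 s, if anything falls off the work surface, if the arm or the gripper's body presses on something with over 40 N, if the wrist force passes 120 N, or if a joint passes its speed limit or range.

### The arm

A 6-joint arm with a two-finger parallel gripper is mounted at the origin on the work surface. World frame = base frame: x ahead of the robot, y to its left, z up, the work surface at z = 0. Lengths are in m, angles in rad, forces in N, time in s.
With the tool pointing down it reaches from about 0.375 to 0.9 m from the base axis. Payload 3.1 kg.
Tool frame: the origin (TCP) lies midway between the tips of the shut fingers; the grasp point (between the pads) lies 19 mm behind it; x points along the fingers, z is the direction in which the jaws open and shut, and the axes are right-handed (so a half turn about x gives the same grasp; the last joint's range is limited). The gripper opens to 85 mm and grips with 20 to 120 N. Pads are 22 mm wide; open, the fingers measure 114 mm over their backs; the gripper's body (76 mm by 85 mm) begins 54 mm behind the grasp point. The pads swing forward as they close: fully open they stand 13 mm farther back than shut.
Start: joints at [1.101, 0.527, 1.433, -0, 1.181, -0.178], TCP at [0.18, 0.599, 0.231] pointing down, gripper open.
Joint ranges: [-3.08, 3.08], [-0.75, 2.2], [0.22, 2.44], [-1.43, 4.57], [0, 2.65], [-2.85, 2.85]. Speed limits (rad/s): [2.79, 2.79, 3.14, 3.14, 3.14, 3.14].

### API

Orientations are given as a unit quaternion [x, y, z, w].
In Python, from station import status, snapshot, camera_params, ticket gives the robot as it stands.
- The arm moves only by the tool arm_command, never from a script. Its argument "series" is a list that holds one entry, the list of rows, each a list of 4 numbers: the shift along the tool's x, y, z in mm, then the turn about the tool's x in rad. A call has 1 to 10 rows; each row shifts and turns the commanded pose from where the row before left it, along the tool's axes as they then stand; what a row does not reach is not made up. A row lasts 1/10 s, in which the tool goes at most 50 mm and 8.59 degrees, less where a joint would pass 70% of its speed; a pose out of reach is approached as far as the arm can. A call is refused whole if a number of a shift passes 50 or a number of a turn 0.15, either way. A call with a gripper value outside its range is refused whole. "jaw" is the opening in per cent of the stroke, from 0 (shut) to 100 (fully open), set as the call begins (left out, the last holds). The fingers move at their own pace and stop on an object; "force" is the grip in N (left out, the last holds). Time passes only in rows, so rows that do not move let the fingers close. It gives the time, the measured TCP pose, the force and the opening at its end, in the units of the state.
- status.sense(): the state, without advancing time (a new reading comes with each control period).
- snapshot(name): name is "scene" or "top"; returns the picture (384x512x3 uint8, red, green, blue); there is no depth.
- camera_params(name): a dict with "fovy" (degrees; the focal length in pixels is half the picture's height over the tangent of half this angle, whatever the lens; pixels are square), "cx", "cy" (the principal point, pixels), "extrinsics" (4x4, takes a point from camera to world coordinates). Camera axes: x right, y down, z forward; pixel columns grow to the right and rows downward; lengths in m; the calibration is good to about 2 mm. A picture is of the moment at which its call begins. camera_params takes no time and is no camera call.
- ticket.sign_off(): hands the job in, once; it reports no verdict.
The state is a dict: "t": time; "q": joint angles; "qd": joint speeds; "tau": joint torques, N m; "tcp_pos": TCP position; "tool_rot": TCP orientation; "force": force on the tool from outside, world axes, zero at the start; "ft_torque": the same for the moment, N m; "finger_gap": opening from 0.0 (shut) to 1.0 (fully open).
Only numpy, scipy, OpenCV 4.12 (cv2) and the standard library are available. Lean on these libraries where they do the work, as an engineer would, in place of code of your own. Each camera call takes 0.05 s, during which the arm holds its last target. There are 200 camera calls.

## Working session

There is one attempt and no reset: what is moved stays moved. The work goes in short steps, Python scripts to look and compute and a tool call to move; the robot and the scene stay as the last step left them, time stands still between calls to the robot, and variables do not carry over. Pictures are saved under pics/ and viewed, about 8 in all and at most 12, crops included, and the job is handed in when it is done.

Besides the shell and the picture viewer there is one more tool, called after "Request:" as name(argument=value, ...), one argument or row to a line, values as JSON. arm_command: Moves the arm, as the interface text tells. Its arguments: {"type":"object","properties":{"series":{"type":"array"},"jaw":{"type":"number"},"force":{"type":"number"}},"required":["series"]}

```bash
mkdir -p pics
python3 - <<'E'
from station import status, snapshot, camera_params
import cv2,numpy as np
for n in("scene","top"):
    im=snapshot(n); cv2.imwrite(f"pics/{n}0.png",cv2.resize(im[:,:,::-1],None,fx=1.5,fy=1.5,interpolation=cv2.INTER_CUBIC))
    cv2.imwrite(f"pics/raw_{n}0.png",im[:,:,::-1])
    p=camera_params(n);print(n,{k:(np.round(v,4).tolist() if k=="extrinsics" else v) for k,v in p.items()})
s=status.sense();print({k:np.round(v,3).tolist() for k,v in s.items()})
E
```

```text
scene {'fovy': 42.67500667050409, 'cx': 256.3824391681316, 'cy': 189.7629722131215, 'extrinsics': [[-0.7382, 0.5762, -0.3506, 0.9351], [0.6745, 0.6246, -0.3937, 0.4703], [-0.0078, -0.5271, -0.8497, 1.1086], [0.0, 0.0, 0.0, 1.0]]}
top {'fovy': 57.476316089149066, 'cx': 252.29550747738634, 'cy': 193.0438611065569, 'extrinsics': [[-0.1794, -0.9608, 0.2113, 0.2877], [-0.9838, 0.1758, -0.0359, 0.0165], [-0.0027, -0.2143, -0.9768, 1.0876], [0.0, 0.0, 0.0, 1.0]]}
{'t': 0.1, 'q': [1.101, 0.528, 1.434, -0.0, 1.181, -0.179], 'qd': [0.0, 0.0, -0.003, -0.0, -0.001, 0.001], 'tau': [-0.0, -44.331, -17.859, -0.0, 0.004, 0.0], 'tcp_pos': [0.179, 0.598, 0.23], 'tool_rot': [-0.422, 0.568, 0.422, 0.567], 'force': [-0.321, 0.708, 0.602], 'ft_torque': [-0.043, -0.019, -0.019], 'finger_gap': 1.0}
```

View pics/top0.png

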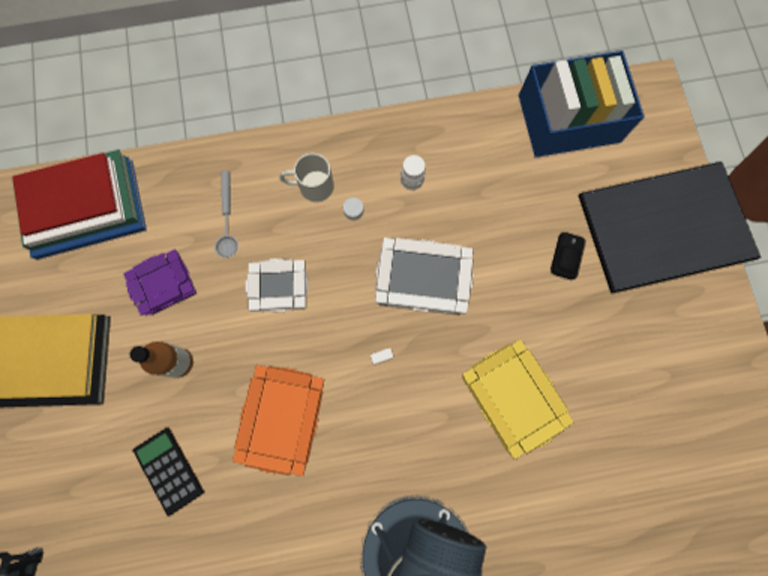

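View pics/scene0.png

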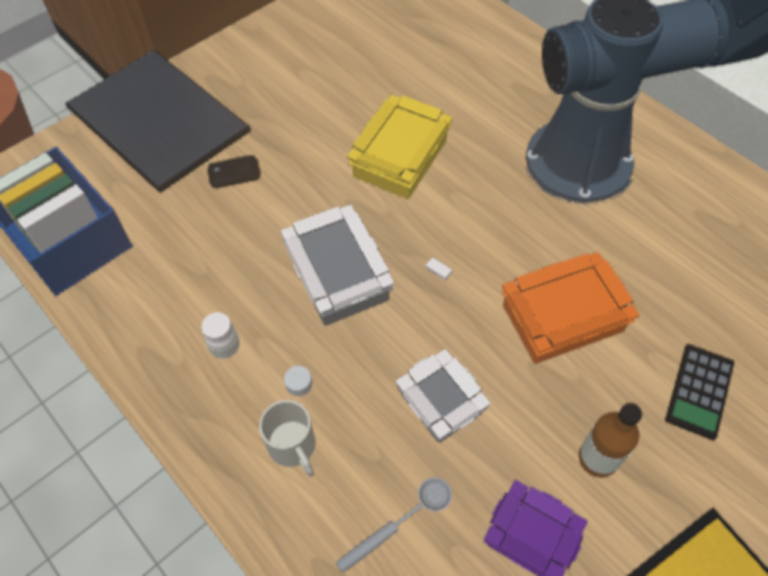

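The top picture shows two grey/white boxes. One is larger, at (425,277) in the enlarged picture, and the other smaller, at (277,285). The orange, yellow and purple boxes are look-alikes. The larger grey and white one fits lunch_box. Next I measure its panel in both views and confirm it in a crop.

```bash
cat > h.py <<'E'
import numpy as np,cv2
from station import camera_params
def ray(n,uv,z):
    p=camera_params(n);E=np.array(p["extrinsics"]);f=192/np.tan(np.radians(p["fovy"])/2)
    uv=np.atleast_2d(uv).astype(float)
    d=np.c_[(uv[:,0]-p["cx"])/f,(uv[:,1]-p["cy"])/f,np.ones(len(uv))]@E[:3,:3].T
    o=E[:3,3];return o+d*((z-o[2])/d[:,2])[:,None]
def proj(n,P):
    p=camera_params(n);E=np.array(p["extrinsics"]);f=192/np.tan(np.radians(p["fovy"])/2)
    c=(np.atleast_2d(P)-E[:3,3])@E[:3,:3];return c[:,:2]/c[:,2:]*f+[p["cx"],p["cy"]]
def panel(n,im,seed,z):   # im BGR
    hsv=cv2.cvtColor(im,cv2.COLOR_BGR2HSV)
    m=((hsv[...,1]<60)&(hsv[...,2]>80)&(hsv[...,2]<165)).astype(np.uint8)
    m=cv2.morphologyEx(m,cv2.MORPH_OPEN,np.ones((3,3)))
    k,l=cv2.connectedComponents(m,connectivity=4);v=l[seed[1],seed[0]];assert v
    c=max(cv2.findContours((l==v).astype(np.uint8),0,1)[0],key=cv2.contourArea)[:,0]
    w=ray(n,c,z)[:,:2];r=cv2.minAreaRect((w*1000).astype(np.float32));return r
E
python3 - <<'E'
from h import *
for n,a,b in(("top",(283,184),(184,190)),("scene",(223,172),(295,260))):
    im=cv2.imread(f"pics/raw_{n}0.png")
    for s,z in((a,.062),(b,.046)):
        print(n,panel(n,im,s,z))
im=cv2.imread("pics/raw_top0.png")[140:250,150:340];cv2.imwrite("pics/crop.png",cv2.resize(im,None,fx=4,fy=4,interpolation=cv2.INTER_CUBIC))
for n,s in(("top",[(255,237)]),("scene",[(293,178)])): print("eraser",ray(n,s,.013))
print("tin",ray("top",[(236,139)],.026))
E
```

```text
top ((524.6937255859375, -117.39361572265625), (137.5559844970703, 88.00640869140625), 72.4881362915039)
top ((561.6714477539062, 179.69879150390625), (64.43336486816406, 51.69133377075195), 82.4085693359375)
scene ((525.0267944335938, -115.877197265625), (136.5885009765625, 88.8606948852539), 72.40933990478516)
scene ((562.4684448242188, 182.3402099609375), (68.67247772216797, 52.51346969604492), 82.35568237304688)
eraser [[ 0.38323381 -0.00638086  0.013     ]]
eraser [[0.38649759 0.00164411 0.013     ]]
tin [[ 0.70159511 -0.00285226  0.026     ]]
```

View pics/crop.png

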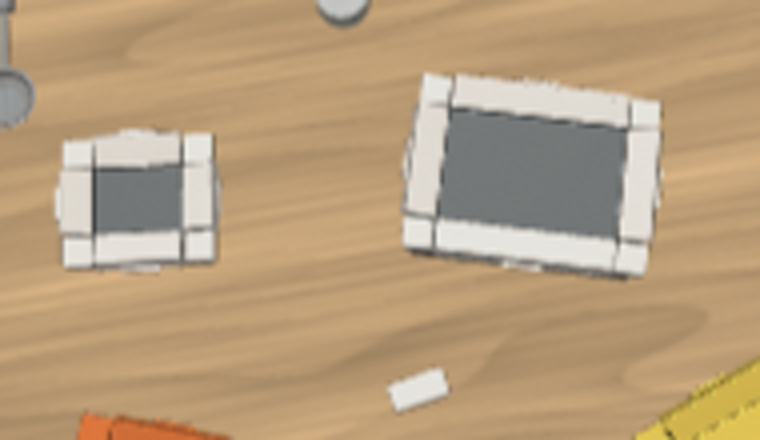

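The crop confirms it: the larger grey and white box is at right, at crop (532,172), with its lips up. The snack box is at (138,200). Both views agree on the box's centre to 2 mm, (525,-117) mm, with its long axis at 72.4°. Next I plan the approach in tool axes.

```bash
cat > plan.py <<'E'
import numpy as np,sys
from scipy.spatial.transform import Rotation as R
from station import status
s=status.sense();T=R.from_quat(s["tool_rot"]);p=np.array(s["tcp_pos"])*1000
c=np.array([524.9,-116.6]);a=np.radians(72.45);y=np.array([np.cos(a),np.sin(a)]);x=np.array([y[1],-y[0]])
A=T.as_matrix();print("t",round(s["t"],2),"p",p.round(1),"axes(cols)\n",A.round(3),"F",np.round(s["force"],1),"gap",s["finger_gap"])
best=None
for t in (1,-1):
    Z=np.r_[t*y,0];ang=np.arctan2(np.dot(np.cross(A[:,2],Z),A[:,0]),np.dot(A[:,2],Z));print("turn",round(ang,3))
    if best is None or abs(ang)<abs(best):best=ang
B=(T*R.from_rotvec([best,0,0])).as_matrix()
for n,q in(("left",82*y),("back",58*x),("right",-82*y),("front",-58*x)):
    d=np.r_[c+q,66]-p; print(n,(c+q).round(1),"now-axes",(A.T@d).round(1),"turned",(B.T@d).round(1))
E
python3 plan.py
```

```text
t 0.1 p [179.5 598.  230.4] axes(cols)
 [[-0.001 -0.958  0.288]
 [-0.002  0.288  0.958]
 [-1.     0.    -0.002]] F [-0.3  0.7  0.6] gap 1.0001278773254771
turn 0.015
turn -3.127
left [549.6 -38.4] now-axes [ 165.2 -537.6 -502.7] turned [ 165.2 -544.9 -494.9]
back [ 580.2 -134.1] now-axes [ 165.4 -594.4 -585.6] turned [ 165.4 -602.9 -576.9]
right [ 500.2 -194.8] now-axes [ 165.5 -535.2 -666.7] turned [ 165.5 -544.9 -658.9]
front [469.6 -99.1] now-axes [ 165.4 -478.4 -583.9] turned [ 165.4 -486.9 -576.9]
```

Request:
arm_command(
  series=[
    [[-20,-5,-5,0.015],[-10,-30,-28,0],[0,-36,-33,0],[0,-36,-33,0],[0,-36,-33,0],[0,-36,-33,0],[0,-36,-33,0],[0,-36,-33,0],[0,-36,-33,0],[0,-36,-33,0]],
  ],
  jaw=0,
  force=40,
)

```text
t: 1.1
tcp_pos: [0.3985, 0.2161, 0.2612]
tool_rot: [-0.418, 0.571, 0.418, 0.57]
force: [0.9, 0.2, -0.8]
finger_gap: -0.002
```

Request:
arm_command(
  series=[
    [[0,-36,-33,0],[0,-36,-33,0],[0,-36,-33,0],[0,-36,-33,0],[0,-36,-33,0],[20,-25,-25,0],[40,-10,-10,0],[40,0,0,0],[0,0,0,0],[0,0,0,0]],
  ],
)

```text
t: 2.1
tcp_pos: [0.5421, -0.0374, 0.161]
tool_rot: [-0.417, 0.571, 0.418, 0.57]
force: [0.6, 0.2, 1.0]
finger_gap: 0.001
```

```bash
python3 plan.py
```

```text
t 2.1 p [542.1 -37.4 161. ] axes(cols)
 [[-0.002 -0.953  0.302]
 [ 0.001  0.302  0.953]
 [-1.     0.002  0.   ]] F [0.6 0.2 1. ] gap 0.0014123158184259014
turn -0.0
turn 3.141
left [549.6 -38.4] now-axes [95.  -7.7  1.3] turned [95.  -7.7  1.3]
back [ 580.2 -134.1] now-axes [ 94.8 -65.8 -80.7] turned [ 94.8 -65.7 -80.7]
right [ 500.2 -194.8] now-axes [  95.    -7.8 -162.7] turned [  95.    -7.7 -162.7]
front [469.6 -99.1] now-axes [ 95.1  50.2 -80.7] turned [ 95.1  50.3 -80.7]
```

Request:
arm_command(
  series=[
    [[40,-8,1,0],[35,0,0,0],[5,0,0,0],[5,0,0,0],[4,0,0,0],[3,0,0,0],[2,0,0,0],[1,0,0,0],[0,0,0,0],[0,0,0,0]],
  ],
)

```text
t: 3.1
tcp_pos: [0.5522, -0.0386, 0.0687]
tool_rot: [-0.419, 0.569, 0.417, 0.572]
force: [0.2, 2.2, 7.1]
finger_gap: 0.0
```

Request:
arm_command(
  series=[
    [[2,0,0,0],[2,0,0,0],[2,0,0,0],[0,0,0,0],[0,0,0,0]],
  ],
)

```text
t: 3.6
tcp_pos: [0.5524, -0.0385, 0.0657]
tool_rot: [-0.419, 0.569, 0.416, 0.572]
force: [-4.4, 5.5, 28.0]
finger_gap: 0.004
```

Request:
arm_command(
  series=[
    [[-30,0,0,0],[-10,-10,-10,0],[0,-23,-36,0],[0,-22,-37,0],[10,0,0,0],[10,0,0,0],[5,0,0,0],[4,0,0,0],[3,0,0,0],[3,0,0,0]],
  ],
)

```text
t: 4.6
tcp_pos: [0.5777, -0.1337, 0.0663]
tool_rot: [-0.418, 0.57, 0.418, 0.57]
force: [-2.8, 0.2, 9.6]
finger_gap: -0.001
```

Request:
arm_command(
  series=[
    [[2,0,0,0],[2,0,0,0],[1,0,0,0],[0,0,0,0],[0,0,0,0]],
  ],
)

```text
t: 5.1
tcp_pos: [0.578, -0.1338, 0.0657]
tool_rot: [-0.419, 0.57, 0.418, 0.57]
force: [-7.6, 2.4, 32.3]
finger_gap: -0.002
```

Request:
arm_command(
  series=[
    [[-30,0,0,0],[-10,10,-10,0],[0,23,-36,0],[0,23,-36,0],[10,0,0,0],[10,0,0,0],[5,0,0,0],[4,0,0,0],[3,0,0,0],[3,0,0,0]],
  ],
)

```text
t: 6.1
tcp_pos: [0.5, -0.1959, 0.0657]
tool_rot: [-0.419, 0.57, 0.419, 0.569]
force: [-6.7, -0.6, 32.8]
finger_gap: -0.003
```

Request:
arm_command(
  series=[
    [[2,0,0,0],[2,0,0,0],[1,0,0,0],[0,0,0,0],[0,0,0,0]],
  ],
)

```text
t: 6.6
tcp_pos: [0.5, -0.1959, 0.0655]
tool_rot: [-0.42, 0.57, 0.418, 0.569]
force: [-11.9, 1.4, 42.9]
finger_gap: -0.003
```

Request:
arm_command(
  series=[
    [[-30,0,0,0],[-10,10,10,0],[0,24,36,0],[0,24,37,0],[10,0,0,0],[10,0,0,0],[5,0,0,0],[4,0,0,0],[3,0,0,0],[3,0,0,0]],
  ],
)

```text
t: 7.6
tcp_pos: [0.4696, -0.0999, 0.0656]
tool_rot: [-0.417, 0.571, 0.418, 0.571]
force: [-5.3, 4.5, 39.2]
finger_gap: -0.001
```

Request:
arm_command(
  series=[
    [[2,0,0,0],[1,0,0,0],[0,0,0,0],[0,0,0,0]],
  ],
)

```text
t: 8.0
tcp_pos: [0.4696, -0.0999, 0.0656]
tool_rot: [-0.418, 0.571, 0.417, 0.571]
force: [-6.2, 3.9, 35.7]
finger_gap: 0.003
```

Now I lift clear, move aside and look.

Request:
arm_command(
  series=[
    [[-40,0,0,0],[-45,0,0,0],[-45,0,0,0],[-30,10,20,0],[0,0,45,0],[0,0,45,0],[0,0,45,0],[0,0,45,0],[0,0,45,0],[0,0,0,0]],
  ],
)

```text
t: 9.0
tcp_pos: [0.5362, 0.141, 0.2222]
tool_rot: [-0.419, 0.568, 0.419, 0.571]
force: [-0.2, -0.8, -0.1]
finger_gap: 0.002
```

Run:
```python
from h import *
from station import snapshot,status
s=status.sense();print(s["t"],s["tcp_pos"],s["force"])
o=[]
for n,a,(r,c) in(("top",(283,184),(145,240)),("scene",(223,172),(125,175))):
    im=snapshot(n)[:,:,::-1].copy();cv2.imwrite(f"pics/raw_{n}1.png",im)
    try: print(n,panel(n,im,a,.062))
    except AssertionError: print("hidden")
    for k in (cv2.imread(f"pics/raw_{n}0.png"),im): o.append(cv2.resize(k[r:r+75,c:c+100],None,fx=4,fy=4,interpolation=cv2.INTER_CUBIC))
cv2.imwrite("pics/cmp.png",np.vstack([np.hstack(o[:2]),np.hstack(o[2:])]))
```

```text
9.0 [0.53620463 0.14103102 0.22219062] [-0.20553936 -0.82044221 -0.1439448 ]
top ((524.6443481445312, -117.10433959960938), (135.54798889160156, 85.50493621826172), 72.49105072021484)
scene ((524.9956665039062, -115.60883331298828), (132.82553100585938, 86.09796905517578), 72.43684387207031)
```

View pics/cmp.png

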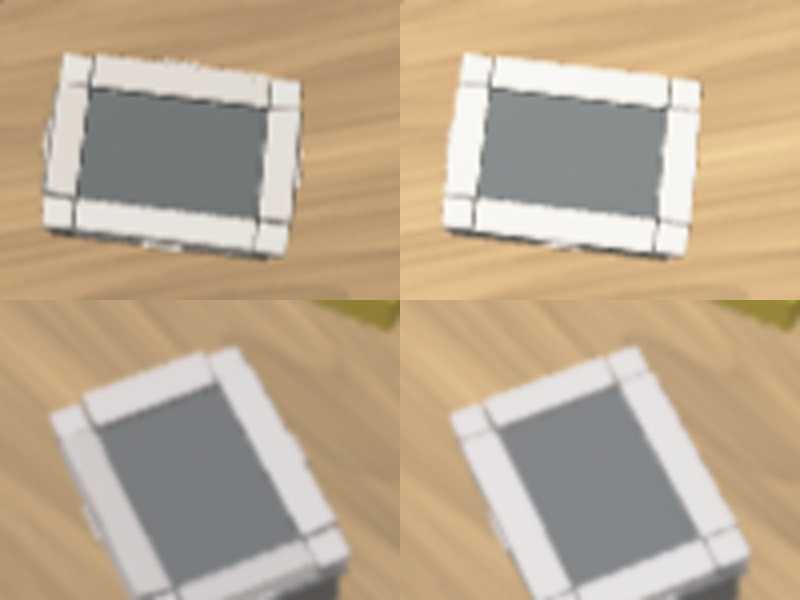

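After pressing (right column), the rim edges are straight, all four lips have the same shade as the corner blocks, and the box has not moved. Handing in.

```bash
python3 -c "
from station import ticket
print(ticket.sign_off())"
```

```text
the job is handed in; nothing more can be done
None
```

I pressed all four lips of the larger grey and white box shut with the closed fingertips, going round +y, +x, -y, -x, and handed the job in at about 9 s of robot time.

- **Lips home:** Each press ended on a hard stop with the tip at 65.5–65.7 mm, against a flush height of 66 mm. Peak readings were 28, 32, 43 and 39 N. The last pictures show every lip level with the corner blocks in both views.
- **Box position:** The measured box centre moved less than 0.5 mm in either view, and the box did not turn. The two views differ from each other by about 1.5 mm, which is within the calibration error.
- **Everything else:** The path stayed well above the other things and no contact showed in the force readings. I did not check the snack box's lips or the bystanders again in the last pictures.

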